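# Load a glazed bobbin on the firing pin and close the saggar

### The arm

A 6-joint arm with a two-finger parallel gripper is mounted at the origin on the work surface. World frame = base frame: x ahead of the robot, y to its left, z up, the work surface at z = 0. Lengths are in m, angles in degrees, forces in N, time in s.
With the tool pointing down it reaches from about 0.3 to 0.75 m from the base axis. Payload 8.5 kg.
Tool frame: the origin (TCP) lies midway between the tips of the shut fingers; the grasp point (between the pads) lies 19 mm behind it; z points along the fingers, y is the line along which they close (so a half turn about z gives the same grasp; the last joint's range is limited). The gripper opens to 85 mm and grips with 20 to 120 N. Pads are 22 mm wide; open, the fingers measure 114 mm over their backs; the gripper's body (76 mm by 85 mm) begins 54 mm behind the grasp point. The pads swing forward as they close: fully open they stand 13 mm farther back than shut.
Start: joints at [57.336, 21.807, 74.336, -0, 83.858, -12.336], TCP at [0.191, 0.516, 0.231] pointing down, gripper open.
Joint ranges: [-178.18, 178.18], [-50.72, 133.34], [12.68, 142.11], [-81.47, 261.47], [9.98, 163.14], [-165.26, 165.26]. Speed limits (degrees/s): [136.94, 136.94, 180, 180, 180, 180].

### API

Orientations are given as a 3x3 rotation matrix whose columns are the frame's x, y, z axes.
In Python, from rig import env gives the robot as it stands. The module is installed in compiled form; this text tells all that it offers.
- The arm moves only by the tool jog_arm, never from a script. Its argument "targets" is a list of rows, each a list of 6 numbers: the shift along the tool's x, y, z in cm, then the turn, a rotation vector about the tool's x, y, z in degrees. A call has 1 to 8 rows; each row is the pose to reach, as a shift and turn from the pose commanded when the call began, along the tool's axes at that moment; what a row does not reach only later rows make up. A row lasts 1/12 s, in which the tool goes at most 41.7 mm and 7.16 degrees, less where a joint would pass 70% of its speed; a pose out of reach is approached as far as the arm can. A call with a gripper value outside its range is refused whole. "hand" is the opening, from 0 (shut) to 1 (fully open), set as the call begins (left out, the last holds). The fingers move at their own pace and stop on an object; "newtons" is the grip in N (left out, the last holds). Time passes only in rows, so rows that repeat a pose let the fingers close. It gives the time, the measured TCP pose, the force, the opening and the grip force at its end, in the units of the state.
- env.observe(): the state, without advancing time (a new reading comes with each control period).
- env.get_image(name): name is "side" or "top" or "wrist"; returns a dict with "frame" (420x560x3 uint8, red, green, blue), "depth" (420x560 float32, m along the optical axis (not along the pixel's ray), 0 where there is no reading), "fovy" (degrees; the focal length in pixels is half the picture's height over the tangent of half this angle, whatever the lens; pixels are square), "cx", "cy" (the principal point, pixels), "k1" (the pictures are not rectified: a ray, as slopes to the right and down, at radius r is drawn at 1 + k1 r^2 times it, then the intrinsics apply), "cam_to_world" (4x4, takes a point from camera to world coordinates). Camera axes: x right, y down, z forward; pixel columns grow to the right and rows downward; lengths in m; the calibration is good to about 2 mm. A picture is of the moment at which its call begins.
- env.close_job(): hands the job in; it is judged then, once.
Trained networks look in the newest picture that a camera, given by its name, has taken for a name from the list of things; names that differ only in an ending like _2 or _b are one class to them, and where a whole thing is asked for, a point or a joint stands for the part that bears it (a point fixed in the world has none). Each returns a list of dicts, best first, with "score" (0 to 1); they miss things now and then, are a little off and sometimes report something else, mostly with a low value. They report only what shows in the picture. A call takes as long as a camera call. They do not tell look-alikes from the thing itself.
- env.regions_of(camera, target): "pixels" (420x560 bool, what is visible of it) and "point" ([row, column] in pixels, amid what is visible of it).
The state is a dict: "time_s": time; "q": joint angles; "qvel": joint speeds; "joint_efforts": joint torques, N m; "position": TCP position; "tool_rot": TCP orientation; "ft_force": force on the tool from outside, world axes, zero at the start; "wrist_torque": the same for the moment, N m; "grip_width": finger opening in m; "gripper_force": force on a finger pad.
Only numpy, scipy, OpenCV 4.12 (cv2) and the standard library are available. Lean on these libraries where they do the work, as an engineer would, in place of code of your own. Each camera call takes 0.05 s, during which the arm holds its last target. There are 200 camera calls.

### The job

Get the blue-glazed bobbin ready for the kiln: lower it over the upright pin inside the round clay firing box until it sits fully down on the pin's collar, then put the lid on the box so that it lies flat with its lip inside the rim. Set both pieces down gently rather than dropping them, and leave the white bobbin, the clay bird and the slip jar where they are.

Things in the scene. Friction and masses are not known exactly. Their poses are not given: they have to be found in the camera images.
- saggar: round open firing box of buff clay, fixed: outer diameter 190 mm, wall 10 mm, 95 mm high, floor 10 mm thick. Origin at the centre of its underside, z up. On its floor stands a dark collar (diameter 32 mm, top 18 mm above the origin) with an upright dark pin of diameter 12 mm that tapers to 6 mm at its tip, 60 mm above the origin
- pin_seat (a point): point on the box's axis at the top of the dark collar, where the pin leaves it (18 mm above the box's underside); the bobbin's lower face rests here. The pin reaches 42 mm above this point
- saggar_rim (a point): centre of the box's mouth, level with the top of its rim (95 mm above its underside)
- lid: loose round lid of darker buff clay, about 0.45 kg, right way up on the table: a lip disc of diameter 152 mm (tapering to 142 mm below), 8 mm high; on it a plate of diameter 196 mm, 8 mm thick; on top a dark brown round knob of diameter 28 mm, 26 mm high. Origin at the centre of the lip's underside, z up. When on the box the plate rests on the rim and the origin is 8 mm below the rim
- lid_knob (a point): point on the axis of the lid's knob, 30 mm above the lid's origin (12 mm below the knob's top): where to grip
- blue_bobbin: glossy blue ceramic bobbin standing upright, loose, about 0.12 kg, the one to load: 56 mm high, two flanges of diameter 50 mm and 12 mm thick at its ends, waist of diameter 34 mm between, through bore of diameter 18 mm along its axis. Same either way up. Origin at the centre of its lower face, z along its axis
- blue_bobbin_mid (a point): centre of the blue bobbin, on its axis 28 mm above its lower face (28 mm above the pin_seat point when seated)
- white_bobbin: unglazed white bobbin of the same shape and size as the blue one, standing upright; leave it alone. Origin at the centre of its lower face
- bird: white clay bird with an ochre beak, 89 mm high, body diameter 72 mm, tail reaching about 70 mm from its axis; leave it alone. Origin at the centre of its underside
- slip_jar: cream jar with a white cap, diameter 84 mm, 130 mm high; leave it alone. Origin at the centre of its underside
Things that resemble listed ones, but are neither listed nor needed, are in the scene too. Of the things that look like the saggar, the largest one is meant.

How it is judged (in metres and radians):
On the way, in this order (a step that is already met when the one before it is completed fails the run):
1. the blue bobbin sits fully down on the pin's collar, upright, with the fingers off it (horizontal distance between blue_bobbin_mid and pin_seat below 0.005 m and z of blue_bobbin_mid in the frame of pin_seat between 0.025 and 0.031 m and angle between the z axis of blue_bobbin and the z axis of saggar, either way round below 0.08 rad and contact force between the fingers and blue_bobbin below 0.05 N), for 0.2 s.
2. the lid is on the box (horizontal distance between lid and saggar below 0.013 m and z of lid in the frame of saggar_rim between -0.011 and -0.005 m and angle between lid's own z axis and vertical below 0.04 rad), for 0.2 s.
At the end, for the whole second after the job is handed in: Blue bobbin on the pin: centre 28 mm above pin_seat within 3 mm, within 5 mm of the pin's axis, its axis within 0.08 rad of the box's. Lid on the box: origin 8 mm below the rim within 3 mm, within 13 mm of the box's axis, tilted less than 0.04 rad. Both at rest (under 0.02 m/s) (all of step 2 and horizontal distance between blue_bobbin_mid and pin_seat below 0.005 m and z of blue_bobbin_mid in the frame of pin_seat between 0.025 and 0.031 m and angle between the z axis of blue_bobbin and the z axis of saggar, either way round below 0.08 rad and linear speed of each of blue_bobbin, lid below 0.02 m/s); the robot touches nothing.
It fails at once if the blue bobbin is dropped: it moves faster than 0.6 m/s with no finger on it (a fall of about 18 mm) (linear speed of blue_bobbin above 0.6 m/s and contact force between the fingers and blue_bobbin below 0.05 N).
It fails at once if the lid is dropped: it moves faster than 0.6 m/s with no finger on it (a fall of about 18 mm) (linear speed of lid above 0.6 m/s and contact force between the fingers and lid below 0.05 N).
It fails at once if the white bobbin is moved more than 30 mm or tipped more than 0.3 rad (distance of white_bobbin from where it was at the start of the episode above 0.03 m or angle between white_bobbin's own z axis and vertical above 0.3 rad).
It fails at once if the clay bird is moved more than 30 mm or tipped more than 0.3 rad (distance of bird from where it was at the start of the episode above 0.03 m or angle between bird's own z axis and vertical above 0.3 rad).
It fails at once if the slip jar is moved more than 30 mm or tipped more than 0.3 rad (distance of slip_jar from where it was at the start of the episode above 0.03 m or angle between slip_jar's own z axis and vertical above 0.3 rad).
It also fails if it takes over 64 s, if anything falls off the work surface, if the arm or the gripper's body presses on something with over 40 N, if the wrist force passes 120 N, or if a joint passes its speed limit or range.

## Working session

There is one attempt and no reset: what is moved stays moved. The work goes in short steps, Python scripts to look and compute and a tool call to move; the robot and the scene stay as the last step left them, time stands still between calls to the robot, and variables do not carry over. Pictures are saved under pics/ and viewed, at most 10 in all, crops included, and the job is handed in when it is done.

Besides the shell and the picture viewer there is one more tool, called after "Call:" as name(argument=value, ...), one argument or row to a line, values as JSON. jog_arm: Moves the arm, as the interface text tells. Its arguments: {"type":"object","properties":{"targets":{"type":"array","items":{"type":"array","items":{"type":"number"}}},"hand":{"type":"number"},"newtons":{"type":"number"}},"required":["targets"]}

```bash
mkdir -p pics
cat > h.py <<'E'
import numpy as np, cv2
from rig import env
def K(im):
    f=210/np.tan(np.radians(im["fovy"])/2); return f,im["cx"],im["cy"],im["k1"]
def cloud(im):
    f,cx,cy,k1=K(im); v,u=np.mgrid[0:420,0:560]
    p=np.stack([u.ravel(),v.ravel()],1).astype(np.float64)
    xd=(p-[cx,cy])/f; x=xd.copy()
    for _ in range(15): x=xd/(1+k1*(x**2).sum(1,keepdims=True))
    d=im["depth"].ravel().astype(float)
    P=np.c_[x*d[:,None],d]; T=np.array(im["cam_to_world"])
    W=P@T[:3,:3].T+T[:3,3]; W[d==0]=np.nan
    return W.reshape(420,560,3)
def save(im,n): cv2.imwrite(f"pics/{n}.png",im["frame"][:,:,::-1])
E
python3 - <<'E'
from h import *
s=env.observe(); print(s)
for c in("side","top","wrist"):
    im=env.get_image(c); save(im,c+"0"); W=cloud(im); np.save(f"{c}0.npy",W)
    print(c,np.round(im["cam_to_world"],3).tolist(),K(im))
    for t in("saggar","lid","blue_bobbin","white_bobbin","bird","slip_jar"):
        for r in env.regions_of(c,t)[:4]:
            m=r["pixels"]; w=W[m]; w=w[~np.isnan(w[:,0])]
            if len(w): print(c,t,round(r["score"],2),np.round(r["point"]).tolist(),m.sum(),np.round(np.median(w,0),3),np.round(np.percentile(w,[3,97],axis=0),3).tolist())
a=[cv2.imread(f"pics/{c}0.png") for c in("side","top")]
E
```

```text
{'time_s': 0.0, 'q': array([ 5.73362905e+01,  2.18405182e+01,  7.43873760e+01, -1.29016056e-03,
        8.38570204e+01, -1.23383721e+01]), 'qvel': array([-0.06333839,  0.07440314,  0.04657599, -0.01185143, -0.01036502,
       -0.02303453]), 'joint_efforts': array([ 1.42944595e-03, -4.48463702e+01, -2.31279570e+01, -1.28548995e-04,
        4.72577070e-03, -9.60919834e-06]), 'position': array([0.19090374, 0.51547779, 0.23070076]), 'tool_rot': array([[-9.37736148e-01,  3.47347531e-01, -7.81019609e-04],
       [ 3.47348283e-01,  9.37735348e-01, -1.25974192e-03],
       [ 2.94821452e-04, -1.45259135e-03, -9.99998902e-01]]), 'ft_force': array([0.05615206, 0.13752365, 0.74950506]), 'wrist_torque': array([ 0.00591647, -0.0157793 , -0.00464197]), 'gripper_force': 0.0, 'grip_width': 0.08508863770088097}
side [[0.834, -0.366, 0.413, 0.054], [-0.552, -0.567, 0.611, -0.604], [0.01, -0.738, -0.675, 0.886], [0.0, 0.0, 0.0, 1.0]] (np.float64(471.7456804502032), 284.318994156743, 209.1899633254972, -0.022563488588902128)
side saggar 0.98 [174.0, 153.0] 1694 [0.335 0.509 0.036] [[0.276, 0.446, 0.005],
[... 1771 characters left out ...]
 0.76  -0.041  0.05 ] [[0.733, -0.071, 0.03], [0.824, -0.013, 0.089]]
top slip_jar 0.74 [141.0, 178.0] 1396 [0.7   0.339 0.129] [[0.67, 0.309, 0.022], [0.738, 0.38, 0.133]]
wrist [[0.347, 0.894, 0.283, 0.119], [0.938, -0.331, -0.105, 0.543], [0.0, 0.302, -0.953, 0.375], [0.0, 0.0, 0.0, 1.0]] (np.float64(358.5244507189019), 278.54152308226156, 214.79102440919365, -0.0707762757147317)
wrist saggar 0.93 [382.0, 370.0] 1727 [0.458 0.533 0.027] [[0.455, 0.502, 0.004], [0.471, 0.571, 0.06]]
wrist saggar 0.71 [376.0, 197.0] 2918 [0.371 0.347 0.033] [[0.353, 0.308, 0.004], [0.416, 0.379, 0.075]]
wrist saggar 0.57 [311.0, 321.0] 12703 [0.353 0.512 0.027] [[0.277, 0.456, 0.007], [0.397, 0.567, 0.065]]
```

View pics/top0.png

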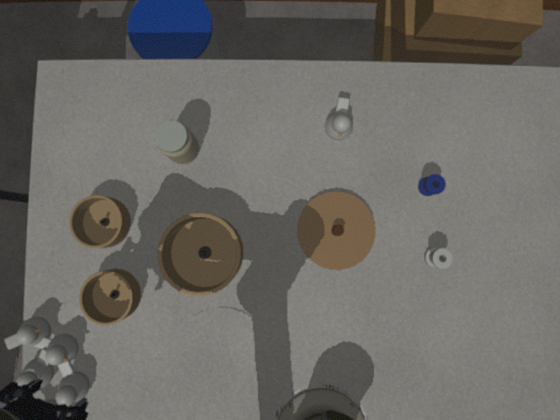

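View pics/side0.png

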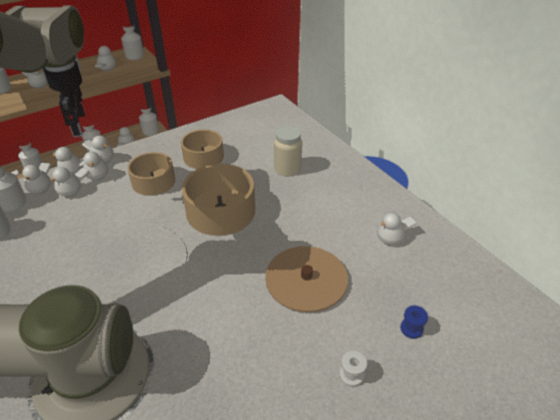

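The top view shows these bobbin candidates: blue at about (186,432), white at (262,440), and a blue stool top off the table at (25,170), which is not a bobbin. There are three open boxes: large at (253,200) and small at (222,97) and (296,110). The lid is at (230,338) with its knob at its centre. I choose the glossy blue bobbin and the largest box. Next I measure both precisely and check a crop.

```bash
cat >> h.py <<'E'
from scipy.optimize import least_squares
def circ(p,r=None):
    c=np.median(p,0)
    f=lambda a:np.hypot(p[:,0]-a[0],p[:,1]-a[1])-(a[2] if r is None else r)
    s=least_squares(f,[*c,.05][:3 if r is None else 2],loss="soft_l1",f_scale=.002).x
    return np.round(s,4)
def sel(W,c,R,z0,z1):
    p=W.reshape(-1,3); d=np.hypot(p[:,0]-c[0],p[:,1]-c[1])
    return p[(d<R)&(p[:,2]>z0)&(p[:,2]<z1)]
def hull(p): return p[cv2.convexHull((p[:,:2]*1e4).astype(np.int32),returnPoints=False).ravel()]
E
python3 - <<'E'
from h import *
for c in("top","side"):
    W=np.load(c+"0.npy")
    p=sel(W,(.442,.287),.12,.088,.105); print(c,"rim",circ(p),np.median(p[:,2]),len(p))
    p=sel(W,(.442,.287),.03,.014,.07); print("pin",len(p),p.max(0) if len(p) else 0, np.round(circ(sel(W,(.442,.287),.02,.05,.07)),4) if len(sel(W,(.442,.287),.02,.05,.07))>3 else '')
    for n,q in(("blue",(.612,-.272)),("white",(.434,-.284))):
        p=sel(W,q,.05,.048,.07); print(n,"topflange",circ(hull(p),.025),np.median(p[:,2]),len(p))
    p=sel(W,(.502,-.037),.12,.011,.03); print("lid",circ(hull(p)),np.median(p[:,2]))
    p=sel(W,(.502,-.037),.04,.035,.05); print("knob",circ(hull(p),.014),np.median(p[:,2]),len(p))
t=cv2.imread("pics/top0.png")[150:290,370:510]; s=cv2.imread("pics/side0.png")[290:390,330:470]
u=cv2.imread("pics/top0.png")[180:320,60:260]
o=np.zeros((560,800,3),np.uint8)
o[:420,:420]=cv2.resize(t,(420,420));o[:271,420:]=cv2.resize(s,(380,271));o[280:546,420:]=cv2.resize(u,(380,266))
cv2.imwrite("pics/crop1.png",o)
E
```

```text
top rim [0.4465 0.2873 0.0898] 0.09536647627677075 1167
pin 147 [0.46686803 0.30917851 0.06087039] [  9.049  -40.8055  41.9823]
blue topflange [ 0.6155 -0.2749] 0.05638120502295585 317
white topflange [ 0.4362 -0.2865] 0.056243069662330114 294
lid [ 0.5025 -0.038   0.097 ] 0.016777190050196678
knob [ 0.5023 -0.0368] 0.04267520041828521 105
side rim [0.4422 0.2838 0.0896] 0.09412114612174577 764
pin 62 [0.45717818 0.30597067 0.06111583] [0.4424 0.2836 0.0043]
blue topflange [ 0.6129 -0.2758] 0.05665517872192166 376
white topflange [ 0.4346 -0.289 ] 0.05648117513238904 477
lid [ 0.5007 -0.0394  0.0982] 0.0160578992074073
knob [ 0.5    -0.0405] 0.04180096649746684 102
```

View pics/crop1.png

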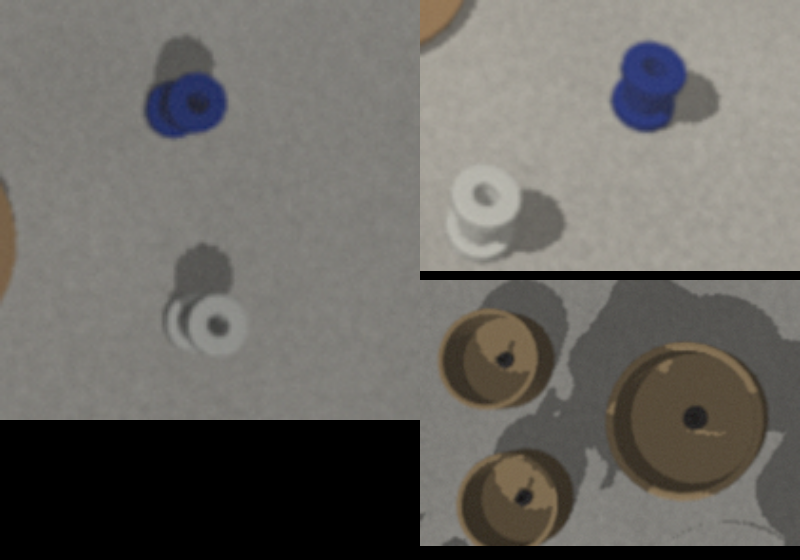

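The crop confirms one blue bobbin, at crop (190,105), with the white one below it at (215,325). The big box is at right with its pin near its centre. First I go above the box for a wrist-camera reading, then on to the bobbin.

Call:
jog_arm(
  targets=[
    [-31.7, -12.8, 0, 0, 0, 0],
    [-31.7, -12.8, 0, 0, 0, 0],
    [-31.7, -12.8, 0, 0, 0, 0],
    [-31.7, -12.8, 0, 0, 0, 0],
    [-31.7, -12.8, 0, 0, 0, 0],
    [-31.7, -12.8, 0, 0, 0, 0],
    [-31.7, -12.8, 0, 0, 0, 0],
    [-31.7, -12.8, 0, 0, 0, 0],
  ],
  hand=1,
)

```text
time_s: 1.72
position: [0.4388, 0.2896, 0.2315]
tool_rot: [[-0.938, 0.347, 0.0], [0.347, 0.938, 0.0], [-0.0, 0.0, -1.0]]
ft_force: [0.5, 0.7, 0.7]
grip_width: 0.0858
gripper_force: 0.0
```

Call:
jog_arm(
  targets=[
    [0, 0, 0, 0, 0, 0],
    [0, 0, 0, 0, 0, 0],
    [0, 0, 0, 0, 0, 0],
  ],
)

```text
time_s: 1.97
position: [0.4373, 0.2914, 0.2312]
tool_rot: [[-0.938, 0.348, -0.0], [0.348, 0.938, 0.0], [0.0, -0.0, -1.0]]
ft_force: [-1.3, 0.7, -0.3]
grip_width: 0.0853
gripper_force: 0.0
```

Run:
```python
from h import *
s=env.observe(); print(s["time_s"],s["position"],s["tool_rot"].round(4).tolist(),s["qvel"].round(2))
im=env.get_image("wrist"); save(im,"w1"); W=cloud(im); np.save("w1.npy",W)
p=sel(W,(.444,.2855),.12,.088,.105); print("rim",circ(p),np.median(p[:,2]),len(p))
p=sel(W,(.444,.2855),.015,.045,.07); print("pin",np.median(p,0),len(p), p.max(0))
for z in(.02,.03,.04,.05):
  p=sel(W,(.444,.2855),.015,z,z+.01);print(z,len(p),np.median(p,0))
```

```text
1.9667 [0.43732313 0.29138336 0.23124286] [[-0.9376, 0.3478, -0.0005], [0.3478, 0.9376, 0.0001], [0.0005, -0.0, -1.0]] [ 1.73 -0.53  0.39 -0.18 -0.15 -0.08]
rim [0.4448 0.2895 0.0884] 0.09596684926062354 9267
pin [0.44265251 0.29028838 0.05719748] 124 [0.45122882 0.29477694 0.06133949]
0.02 71 [0.44107853 0.28703109 0.02040848]
0.03 27 [0.44057348 0.29034301 0.03486134]
0.04 32 [0.44056964 0.29123623 0.04481998]
0.05 94 [0.44284473 0.28999912 0.05725655]
```

View pics/w1.png

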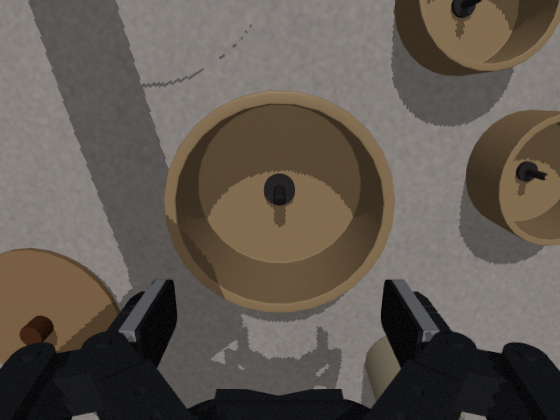

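The wrist view shows the big box with its dark collar and pin at (279,190), and the rim circle centred near (280,200). On to the bobbin.

Call:
jog_arm(
  targets=[
    [-18.1, -23.4, 0, 0, 0, 0],
    [-18.1, -23.4, 0, 0, 0, 0],
    [-18.1, -23.4, 0, 0, 0, 0],
    [-18.1, -23.4, 0, 0, 0, 0],
    [-18.1, -23.4, 0, 0, 0, 0],
    [-18.1, -23.4, 0, 0, 0, 0],
    [-18.1, -23.4, 0, 0, 0, 0],
    [-18.1, -23.4, 0, 0, 0, 0],
  ],
)

```text
time_s: 2.68
position: [0.5273, 0.0049, 0.2312]
tool_rot: [[-0.937, 0.35, 0.001], [0.35, 0.937, -0.002], [-0.001, -0.001, -1.0]]
ft_force: [-0.2, 0.1, -0.2]
grip_width: 0.0857
gripper_force: 0.0
```

Call:
jog_arm(
  targets=[
    [-18.1, -23.4, 0, 0, 0, 0],
    [-18.1, -23.4, 0, 0, 0, 0],
    [-18.1, -23.4, 0, 0, 0, 0],
    [-18.1, -23.4, 0, 0, 0, 0],
    [-18.1, -23.4, 0, 0, 0, 0],
    [-18.1, -23.4, 0, 0, 0, 0],
    [-18.1, -23.4, 0, 0, 0, 0],
    [-18.1, -23.4, 0, 0, 0, 0],
  ],
)

```text
time_s: 3.35
position: [0.6153, -0.2776, 0.2297]
tool_rot: [[-0.937, 0.35, -0.001], [0.35, 0.937, -0.001], [0.0, -0.001, -1.0]]
ft_force: [0.6, -0.5, 0.0]
grip_width: 0.0854
gripper_force: 0.0
```

Call:
jog_arm(
  targets=[
    [0, 0, 0, 0, 0, 0],
    [0, 0, 0, 0, 0, 0],
    [0, 0, 0, 0, 0, 0],
    [0, 0, 0, 0, 0, 0],
    [0, 0, 0, 0, 0, 0],
  ],
)

```text
time_s: 3.77
position: [0.6145, -0.2717, 0.232]
tool_rot: [[-0.938, 0.346, 0.001], [0.346, 0.938, -0.0], [-0.001, -0.0, -1.0]]
ft_force: [0.2, -1.1, -0.4]
grip_width: 0.0853
gripper_force: 0.0
```

```bash
cat >> h.py <<'E'
def loc(s,w): return np.round(s["tool_rot"].T@(np.array(w)-s["position"])*100,2)
E
python3 - <<'E'
from h import *
s=env.observe(); print(s["time_s"],s["position"],s["qvel"].round(2),s["q"].round(1))
im=env.get_image("wrist"); save(im,"w2"); W=cloud(im); np.save("w2.npy",W)
p=sel(W,(.614,-.274),.05,.053,.07); c=circ(hull(p),.025); print("blue",c,circ(hull(p)),np.median(p[:,2]),len(p))
print(loc(s,[*c,.056]))
W1=np.load("w1.npy"); p=sel(W1,(.4448,.2895),.12,.090,.105); print("rim hull r95",circ(hull(p),.095),circ(hull(p)))
E
```

```text
3.7667 [ 0.61452186 -0.2717461   0.23198853] [-0.57  0.24 -0.21 -0.01  0.05 -0.06] [ -33.9   34.6   52.1    0.    93.3 -103.7]
blue [ 0.6147 -0.2746] [ 0.6146 -0.2747  0.0245] 0.05704752153587686 1948
[-0.11 -0.26 17.6 ]
rim hull r95 [0.446  0.2891] [0.4458 0.2891 0.0945]
```

Call:
jog_arm(
  targets=[
    [-0.1, -0.3, 4, 0, 0, 0],
    [-0.1, -0.3, 8, 0, 0, 0],
    [-0.1, -0.3, 11, 0, 0, 0],
    [-0.1, -0.3, 14, 0, 0, 0],
    [-0.1, -0.3, 15, 0, 0, 0],
    [-0.1, -0.3, 15, 0, 0, 0],
    [-0.1, -0.3, 15, 0, 0, 0],
    [-0.1, -0.3, 15, 0, 0, 0],
  ],
)

```text
time_s: 4.48
position: [0.6153, -0.2769, 0.0838]
tool_rot: [[-0.938, 0.347, 0.003], [0.347, 0.938, -0.002], [-0.004, -0.001, -1.0]]
ft_force: [0.8, 0.4, 0.7]
grip_width: 0.0857
gripper_force: 0.0
```

Run:
```python
from h import *
s=env.observe(); print(s["time_s"],s["position"],s["qvel"].round(2),s["ft_force"])
im=env.get_image("wrist"); save(im,"w3"); W=cloud(im)
p=sel(W,(.614,-.274),.035,.05,.07); print(len(p)); c=circ(hull(p),.025); print("blue",c,np.median(p[:,2]))
print(loc(s,[*c,.056]))
```

```text
4.4833 [ 0.61530603 -0.27694032  0.08381094] [-0.17 -0.27  0.02 -0.06 -0.28  0.05] [0.75811757 0.38661572 0.65708484]
6048
blue [ 0.6148 -0.2748] 0.057086508861087015
[0.13 0.19 2.78]
```

Call:
jog_arm(
  targets=[
    [0.1, 0.1, 2, 0, 0, 0],
    [0.1, 0.1, 4, 0, 0, 0],
    [0.1, 0.1, 5.5, 0, 0, 0],
    [0.1, 0.1, 6.1, 0, 0, 0],
    [0.1, 0.1, 6.1, 0, 0, 0],
    [0.1, 0.1, 6.1, 0, 0, 0],
    [0.1, 0.1, 6.1, 0, 0, 0],
  ],
)

```text
time_s: 5.12
position: [0.6145, -0.2757, 0.0221]
tool_rot: [[-0.938, 0.347, 0.002], [0.347, 0.938, -0.002], [-0.003, -0.001, -1.0]]
ft_force: [0.9, 0.5, -0.2]
grip_width: 0.0857
gripper_force: 0.0
```

Call:
jog_arm(
  targets=[
    [0, 0, 0, 0, 0, 0],
    [0, 0, 0, 0, 0, 0],
    [0, 0, 0, 0, 0, 0],
    [0, 0, 0, 0, 0, 0],
    [0, 0, 0, 0, 0, 0],
    [0, 0, 0, 0, 0, 0],
    [0, 0, 0, 0, 0, 0],
    [0, 0, 0, 0, 0, 0],
  ],
  hand=0,
  newtons=40,
)

```text
time_s: 5.78
position: [0.6141, -0.2753, 0.0211]
tool_rot: [[-0.938, 0.347, 0.001], [0.347, 0.938, -0.001], [-0.001, -0.0, -1.0]]
ft_force: [0.5, 0.9, 5.0]
grip_width: 0.048
gripper_force: 42.3
```

Call:
jog_arm(
  targets=[
    [0, 0, -1, 0, 0, 0],
    [0, 0, -3, 0, 0, 0],
    [0, 0, -6, 0, 0, 0],
    [0, 0, -9, 0, 0, 0],
    [0, 0, -12, 0, 0, 0],
    [0, 0, -15, 0, 0, 0],
    [0, 0, -18, 0, 0, 0],
    [0, 0, -18, 0, 0, 0],
  ],
)

```text
time_s: 6.45
position: [0.6151, -0.2761, 0.2075]
tool_rot: [[-0.938, 0.347, 0.009], [0.347, 0.938, -0.006], [-0.011, -0.003, -1.0]]
ft_force: [0.5, -0.9, -0.9]
grip_width: 0.0482
gripper_force: 41.8
```

Run:
```python
from h import *
s=env.observe(); print(s["time_s"],s["position"],s["grip_width"],s["gripper_force"],s["ft_force"])
im=env.get_image("wrist"); save(im,"w4"); W=cloud(im); np.save("w4.npy",W)
r=env.regions_of("wrist","blue_bobbin")
hsv=cv2.cvtColor(im["frame"],cv2.COLOR_RGB2HSV); m=(hsv[...,0]>110)&(hsv[...,0]<130)&(hsv[...,1]>120)
w=W[m]; zt=np.nanpercentile(w[:,2],95); print(m.sum(),np.nanpercentile(w[:,2],[1,50,95,99]))
p=w[w[:,2]>zt-.006]; p=p[~np.isnan(p[:,0])]
c=circ(hull(p),.025); print(c,circ(hull(p)),loc(s,[*c,zt]))
A=np.c_[p[:,:2]-c,np.ones(len(p))]; print("slope",np.linalg.lstsq(A,p[:,2],rcond=None)[0])
```

```text
6.45 [ 0.61512699 -0.27607264  0.20751157] 0.04822691416882222 41.77955148392357 [ 0.45224132 -0.9211211  -0.94763081]
17772 [0.19422791 0.24318419 0.24462373 0.28696501]
[ 0.6153 -0.2765] [ 0.6243 -0.2553  0.0357] [-0.07 -0.04 -3.71]
slope [-0.02206069  0.12000526  0.2444698 ]
```

View pics/w4.png

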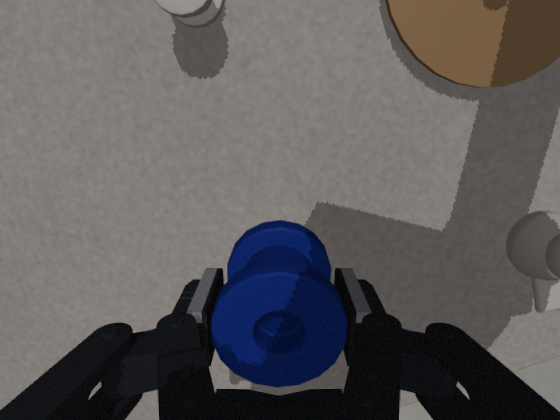

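The bobbin is held upright, its bore at (278,330) centred between the pads. Carry it to above the box.

Call:
jog_arm(
  targets=[
    [17.8, 23.5, 0, 0, 0, 0],
    [17.8, 23.5, 0, 0, 0, 0],
    [17.8, 23.5, 0, 0, 0, 0],
    [17.8, 23.5, 0, 0, 0, 0],
    [17.8, 23.5, 0, 0, 0, 0],
    [17.8, 23.5, 0, 0, 0, 0],
    [17.8, 23.5, 0, 0, 0, 0],
    [17.8, 23.5, 0, 0, 0, 0],
  ],
)

```text
time_s: 7.22
position: [0.5252, 0.0127, 0.1992]
tool_rot: [[-0.939, 0.343, -0.005], [0.343, 0.939, 0.003], [0.005, 0.001, -1.0]]
ft_force: [-0.2, 0.3, -1.9]
grip_width: 0.0485
gripper_force: 42.0
```

Call:
jog_arm(
  targets=[
    [17.8, 23.5, 0, 0, 0, 0],
    [17.8, 23.5, 0, 0, 0, 0],
    [17.8, 23.5, 0, 0, 0, 0],
    [17.8, 23.5, 0, 0, 0, 0],
    [17.8, 23.5, 0, 0, 0, 0],
    [17.8, 23.5, 0, 0, 0, 0],
    [17.8, 23.5, 0, 0, 0, 0],
    [17.8, 23.5, 0, 0, 0, 0],
  ],
)

```text
time_s: 7.88
position: [0.4399, 0.2942, 0.1989]
tool_rot: [[-0.94, 0.342, -0.004], [0.342, 0.94, 0.001], [0.004, -0.001, -1.0]]
ft_force: [-1.5, -0.1, -1.4]
grip_width: 0.0482
gripper_force: 42.4
```

Call:
jog_arm(
  targets=[
    [0, 0, 2, 0, 0, 0],
    [0, 0, 3, 0, 0, 0],
    [0, 0, 3, 0, 0, 0],
    [0, 0, 3, 0, 0, 0],
    [0, 0, 3, 0, 0, 0],
    [0, 0, 3, 0, 0, 0],
    [0, 0, 3, 0, 0, 0],
  ],
)

```text
time_s: 8.47
position: [0.4435, 0.2891, 0.1709]
tool_rot: [[-0.938, 0.348, 0.001], [0.348, 0.938, 0.0], [-0.001, 0.001, -1.0]]
ft_force: [-0.2, 0.1, -1.7]
grip_width: 0.0481
gripper_force: 42.3
```

```bash
cat > look.py <<'E'
from h import *
import sys
n=sys.argv[1]
s=env.observe(); print(s["time_s"],s["position"],s["grip_width"],s["gripper_force"],s["ft_force"],s["tool_rot"][:,2],s["qvel"].round(2))
for cam in("wrist","top","side"):
    im=env.get_image(cam); save(im,n+cam); W=cloud(im); np.save(n+cam+".npy",W)
    hsv=cv2.cvtColor(im["frame"],cv2.COLOR_RGB2HSV); m=(hsv[...,0]>110)&(hsv[...,0]<130)&(hsv[...,1]>120)
    w=W[m]; w=w[~np.isnan(w[:,0])]; w=w[np.hypot(w[:,0]-.445,w[:,1]-.288)<.06]
    if len(w)>20:
        zt=s["position"][2]+.037
        p=w[abs(w[:,2]-zt)<.006]; c=circ(hull(p),.025); print(cam,"bob",c,len(p),np.percentile(w[:,2],[2,98]))
    p=sel(W,(.445,.287),.12,.092,.105); p=p[np.hypot(p[:,0]-.445,p[:,1]-.287)>.075]; print(cam,"rim mean",circ(p,.090),len(p),"hull",circ(hull(p),.095))
E
python3 look.py a
```

```text
8.4667 [0.44345196 0.28909628 0.1708577 ] 0.04806629758308711 42.33533593593165 [-0.22544038  0.14922277 -1.68415581] [ 8.80890835e-04  3.08269832e-04 -9.99999565e-01] [ 0.01  0.03  0.1   0.02 -0.14  0.11]
wrist bob [0.4443 0.2892] 11883 [0.16067081 0.20807068]
wrist rim mean [0.4463 0.2888] 10065 hull [0.4462 0.2889]
top rim mean [0.4464 0.2877] 650 hull [0.4467 0.2882]
side bob [0.441  0.2866] 53 [0.15376773 0.2081736 ]
side rim mean [0.4429 0.2852] 542 hull [0.4428 0.2857]
```

Call:
jog_arm(
  targets=[
    [-0.2, 0, 3, 0, 0, 0],
    [-0.2, 0, 6, 0, 0, 0],
    [-0.2, 0, 7.5, 0, 0, 0],
    [-0.2, 0, 8, 0, 0, 0],
    [-0.2, 0, 8, 0, 0, 0],
    [-0.2, 0, 8, 0, 0, 0],
    [-0.2, 0, 8, 0, 0, 0],
    [-0.2, 0, 8, 0, 0, 0],
  ],
)

```text
time_s: 9.28
position: [0.4456, 0.2888, 0.0915]
tool_rot: [[-0.938, 0.347, 0.002], [0.347, 0.938, 0.001], [-0.002, 0.002, -1.0]]
ft_force: [0.2, -0.2, -0.8]
grip_width: 0.0483
gripper_force: 42.3
```

```bash
python3 look.py b
```

```text
9.2833 [0.44559986 0.28879368 0.0915199 ] 0.04833592907852563 42.29566183523275 [ 0.17295594 -0.22473359 -0.84559035] [ 2.22632490e-03  8.44650237e-04 -9.99997165e-01] [-0.06  0.16  0.23  0.06 -0.14  0.06]
wrist bob [0.4465 0.2889] 11864 [0.08083976 0.12872466]
wrist rim mean [0.4468 0.2887] 20796 hull [0.4461 0.2889]
top rim mean [0.4464 0.2877] 735 hull [0.4463 0.2882]
side bob [0.4424 0.2873] 43 [0.07697945 0.12839099]
side rim mean [0.4428 0.2851] 547 hull [0.4429 0.2856]
```

View pics/bwrist.png

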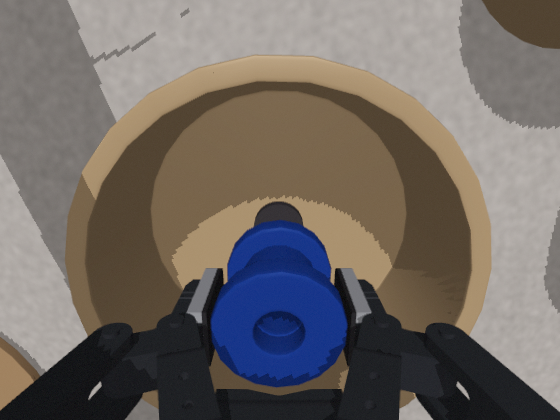

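The bobbin hangs in the middle of the box, its bore at (278,330) in line with the collar at (278,215). Lateral error is about 1 mm, so I lower it.

Call:
jog_arm(
  targets=[
    [0, 0, 0.6, 0, 0, 0],
    [0, 0, 1.2, 0, 0, 0],
    [0, 0, 1.8, 0, 0, 0],
    [0, 0, 2.3, 0, 0, 0],
    [0, 0, 2.6, 0, 0, 0],
    [0, 0, 2.6, 0, 0, 0],
    [0, 0, 2.6, 0, 0, 0],
  ],
)

```text
time_s: 10.02
position: [0.445, 0.2885, 0.0641]
tool_rot: [[-0.938, 0.347, -0.0], [0.347, 0.938, -0.0], [0.0, -0.0, -1.0]]
ft_force: [0.5, -0.3, -1.1]
grip_width: 0.0482
gripper_force: 42.3
```

Call:
jog_arm(
  targets=[
    [0, 0, 0.6, 0, 0, 0],
    [0, 0, 1.2, 0, 0, 0],
    [0, 0, 1.7, 0, 0, 0],
    [0, 0, 2.1, 0, 0, 0],
    [0, 0, 2.3, 0, 0, 0],
    [0, 0, 2.3, 0, 0, 0],
    [0, 0, 2.3, 0, 0, 0],
  ],
)

```text
time_s: 10.6
position: [0.4451, 0.2885, 0.0413]
tool_rot: [[-0.938, 0.347, -0.0], [0.347, 0.938, -0.0], [0.0, -0.0, -1.0]]
ft_force: [0.7, 0.3, -1.0]
grip_width: 0.048
gripper_force: 42.3
```

Call:
jog_arm(
  targets=[
    [0, 0, 0.1, 0, 0, 0],
    [0, 0, 0.2, 0, 0, 0],
    [0, 0, 0.3, 0, 0, 0],
    [0, 0, 0.35, 0, 0, 0],
    [0, 0, 0.35, 0, 0, 0],
    [0, 0, 0.35, 0, 0, 0],
  ],
)

```text
time_s: 11.1
position: [0.4452, 0.2886, 0.039]
tool_rot: [[-0.938, 0.347, 0.001], [0.347, 0.938, 0.0], [-0.001, 0.001, -1.0]]
ft_force: [-3.7, -2.2, 9.5]
grip_width: 0.0484
gripper_force: 43.8
```

Contact is at TCP height 0.039, which is the grasp height 0.021 plus the 18 mm seat, so it is seated. Release gently.

Call:
jog_arm(
  targets=[
    [0, 0, -0.1, 0, 0, 0],
    [0, 0, -0.1, 0, 0, 0],
    [0, 0, -0.1, 0, 0, 0],
    [0, 0, -0.1, 0, 0, 0],
    [0, 0, -0.1, 0, 0, 0],
    [0, 0, -0.1, 0, 0, 0],
  ],
  hand=1,
)

```text
time_s: 11.6
position: [0.445, 0.2885, 0.0387]
tool_rot: [[-0.938, 0.347, -0.0], [0.347, 0.938, -0.0], [0.0, -0.0, -1.0]]
ft_force: [-0.6, -0.1, 0.2]
grip_width: 0.0854
gripper_force: 0.0
```

Call:
jog_arm(
  targets=[
    [0, 0, 0, 0, 0, 0],
    [0, 0, -2, 0, 0, 0],
    [0, 0, -5, 0, 0, 0],
    [0, 0, -9, 0, 0, 0],
    [0, 0, -13, 0, 0, 0],
    [0, 0, -17, 0, 0, 0],
    [0, 0, -18, 0, 0, 0],
    [0, 0, -18, 0, 0, 0],
  ],
)

```text
time_s: 12.27
position: [0.4461, 0.289, 0.2223]
tool_rot: [[-0.938, 0.347, 0.007], [0.347, 0.938, 0.002], [-0.005, 0.005, -1.0]]
ft_force: [-0.6, 0.6, -0.8]
grip_width: 0.0854
gripper_force: 0.0
```

Run:
```python
from h import *
s=env.observe(); print(s["time_s"],s["position"],s["grip_width"])
for c in("wrist","top","side"):
    im=env.get_image(c); save(im,"c"+c); W=cloud(im)
    hsv=cv2.cvtColor(im["frame"],cv2.COLOR_RGB2HSV); m=(hsv[...,0]>110)&(hsv[...,0]<130)&(hsv[...,1]>120)
    w=W[m]; w=w[~np.isnan(w[:,0])]; w=w[np.hypot(w[:,0]-.445,w[:,1]-.288)<.06]
    if len(w)>20:
        zt=np.percentile(w[:,2],95); p=w[w[:,2]>zt-.006]; q=hull(p); print(c,"bob",circ(q,.025),len(p),zt)
        print(np.linalg.lstsq(np.c_[p[:,:2]-p[:,:2].mean(0),np.ones(len(p))],p[:,2],rcond=None)[0])
    p=sel(W,(.445,.287),.12,.092,.105); p=p[np.hypot(p[:,0]-.445,p[:,1]-.287)>.075]
    if len(p): print(c,"rim",circ(p,.090),np.median(p[:,2]))
    p=sel(W,(.502,-.037),.12,.011,.03); print("lid",circ(hull(p)) if len(p)>99 else 0)
```

```text
12.2667 [0.4460613  0.28898396 0.22228544] 0.08543912296691611
wrist bob [0.4469 0.2922] 2357 0.0765519930141022
[-0.23890386 -0.32992477  0.08302596]
wrist rim [0.4455 0.2892] 0.09605714496008835
lid [ 0.4994 -0.0346  0.0949]
top bob [0.4525 0.2697] 161 0.07713660242343774
[ 0.29334189 -1.29786309  0.0772189 ]
top rim [0.4466 0.2875] 0.09557964959928061
lid [ 0.5024 -0.0379  0.097 ]
side bob [0.4425 0.2844] 159 0.07627635762778273
[ 0.01291054 -0.0119295   0.07385275]
side rim [0.4429 0.2851] 0.09491941173071883
lid [ 0.5007 -0.04    0.0981]
```

View pics/cwrist.png

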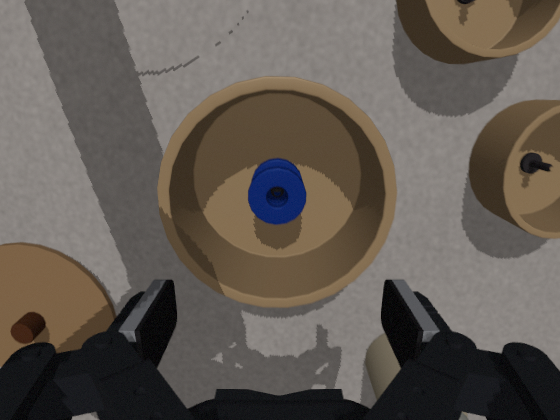

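Call:
jog_arm(
  targets=[
    [-17.0, -28.5, 0, 0, 0, 0],
    [-17.0, -28.5, 0, 0, 0, 0],
    [-17.0, -28.5, 0, 0, 0, 0],
    [-17.0, -28.5, 0, 0, 0, 0],
    [-17.0, -28.5, 0, 0, 0, 0],
    [-17.0, -28.5, 0, 0, 0, 0],
    [-17.0, -28.5, 0, 0, 0, 0],
    [-17.0, -28.5, 0, 0, 0, 0],
  ],
  hand=0.55,
)

```text
time_s: 13.08
position: [0.5048, -0.0398, 0.2172]
tool_rot: [[-0.938, 0.348, -0.003], [0.348, 0.938, 0.001], [0.003, -0.0, -1.0]]
ft_force: [1.2, -0.9, -0.4]
grip_width: 0.0465
gripper_force: 0.0
```

Call:
jog_arm(
  targets=[
    [0, 0, 0, 0, 0, 0],
    [0, 0, 0, 0, 0, 0],
    [0, 0, 0, 0, 0, 0],
    [0, 0, 0, 0, 0, 0],
    [0, 0, 0, 0, 0, 0],
  ],
)

```text
time_s: 13.5
position: [0.5051, -0.0364, 0.2185]
tool_rot: [[-0.938, 0.346, -0.001], [0.346, 0.938, 0.0], [0.001, 0.0, -1.0]]
ft_force: [0.2, 0.1, 0.1]
grip_width: 0.047
gripper_force: 0.0
```

```bash
cat > lid.py <<'E'
from h import *
s=env.observe(); print(s["time_s"],s["position"],s["grip_width"],s["ft_force"])
im=env.get_image("wrist"); save(im,"d"+str(int(s["time_s"]*10))); W=cloud(im)
p=sel(W,(.502,-.037),.115,.011,.025); print("lid",circ(hull(p),.098),circ(hull(p)),np.median(p[:,2]))
p=sel(W,(.502,-.037),.04,.038,.05); c=circ(hull(p),.014); print("knob",c,np.median(p[:,2]),len(p),loc(s,[*c,.042]))
E
python3 lid.py
```

```text
13.5 [ 0.50514878 -0.03642569  0.21852969] 0.046994413237860445 [0.15612045 0.05234751 0.13208579]
lid [ 0.5025 -0.0375] [ 0.5024 -0.0374  0.0974] 0.017211108824381677
knob [ 0.5015 -0.037 ] 0.04310895163229636 700 [ 0.31 -0.18 17.65]
```

The wrist view shows the bobbin standing upright at (277,193) in the middle of the box. The knob is 3 mm off the tool, so I descend to it.

Call:
jog_arm(
  targets=[
    [0.3, -0.2, 4, 0, 0, 0],
    [0.3, -0.2, 8, 0, 0, 0],
    [0.3, -0.2, 12, 0, 0, 0],
    [0.3, -0.2, 14, 0, 0, 0],
    [0.3, -0.2, 15, 0, 0, 0],
    [0.3, -0.2, 15, 0, 0, 0],
    [0.3, -0.2, 15, 0, 0, 0],
  ],
)

```text
time_s: 14.13
position: [0.502, -0.038, 0.069]
tool_rot: [[-0.938, 0.346, -0.0], [0.346, 0.938, 0.0], [0.0, -0.0, -1.0]]
ft_force: [0.2, 0.2, 0.5]
grip_width: 0.047
gripper_force: 0.0
```

```bash
python3 lid.py
```

```text
14.1333 [ 0.50200287 -0.03802987  0.068961  ] 0.04700150362850377 [0.20282348 0.22626515 0.52418658]
lid [ 0.5025 -0.0373] [ 0.5023 -0.0373  0.0977] 0.017263293442949648
knob [ 0.5018 -0.037 ] 0.04310132455906536 2108 [0.05 0.09 2.7 ]
```

Call:
jog_arm(
  targets=[
    [0, 0, 1, 0, 0, 0],
    [0, 0, 2, 0, 0, 0],
    [0, 0, 3, 0, 0, 0],
    [0, 0, 4, 0, 0, 0],
    [0, 0, 4.4, 0, 0, 0],
    [0, 0, 4.4, 0, 0, 0],
    [0, 0, 4.4, 0, 0, 0],
  ],
)

```text
time_s: 14.77
position: [0.5024, -0.0386, 0.0257]
tool_rot: [[-0.938, 0.347, 0.001], [0.347, 0.938, -0.0], [-0.001, 0.0, -1.0]]
ft_force: [0.2, -0.2, 0.4]
grip_width: 0.0468
gripper_force: 0.0
```

Call:
jog_arm(
  targets=[
    [0, 0.1, 0.3, 0, 0, 0],
    [0, 0.1, 0.6, 0, 0, 0],
    [0, 0.1, 0.7, 0, 0, 0],
    [0, 0.1, 0.7, 0, 0, 0],
    [0, 0.1, 0.7, 0, 0, 0],
  ],
)

```text
time_s: 15.18
position: [0.5023, -0.0377, 0.0178]
tool_rot: [[-0.938, 0.347, -0.0], [0.347, 0.938, 0.0], [0.0, 0.0, -1.0]]
ft_force: [0.4, 0.4, 0.4]
grip_width: 0.0468
gripper_force: 0.0
```

Call:
jog_arm(
  targets=[
    [0, 0, 0, 0, 0, 0],
    [0, 0, 0, 0, 0, 0],
    [0, 0, 0, 0, 0, 0],
    [0, 0, 0, 0, 0, 0],
    [0, 0, 0, 0, 0, 0],
    [0, 0, 0, 0, 0, 0],
    [0, 0, 0, 0, 0, 0],
  ],
  hand=0,
  newtons=80,
)

```text
time_s: 15.77
position: [0.5023, -0.0378, 0.0183]
tool_rot: [[-0.938, 0.347, 0.0], [0.347, 0.938, -0.0], [-0.0, -0.0, -1.0]]
ft_force: [-1.6, -0.4, 5.5]
grip_width: 0.0257
gripper_force: 78.3
```

Call:
jog_arm(
  targets=[
    [0, 0, -0.5, 0, 0, 0],
    [0, 0, -1.5, 0, 0, 0],
    [0, 0, -3.5, 0, 0, 0],
    [0, 0, -6.5, 0, 0, 0],
    [0, 0, -9.5, 0, 0, 0],
    [0, 0, -12.5, 0, 0, 0],
    [0, 0, -15, 0, 0, 0],
    [0, 0, -15, 0, 0, 0],
  ],
)

```text
time_s: 16.43
position: [0.5039, -0.0381, 0.1723]
tool_rot: [[-0.938, 0.347, 0.008], [0.347, 0.938, -0.002], [-0.008, 0.0, -1.0]]
ft_force: [1.5, -0.5, -3.2]
grip_width: 0.0259
gripper_force: 79.0
```

```bash
cat > lid2.py <<'E'
from h import *
import sys
n=sys.argv[1]; s=env.observe(); print(s["time_s"],s["position"],s["grip_width"],s["gripper_force"],s["ft_force"])
x=s["position"]
for cam in("wrist","side","top"):
    im=env.get_image(cam); save(im,n+cam); W=cloud(im); np.save(n+cam+".npy",W)
    p=sel(W,x[:2],.115,x[2]-.016,x[2]+.012)
    if len(p)>200:
        C,*_=np.linalg.lstsq(np.c_[p[:,:2]-x[:2],np.ones(len(p))],p[:,2],rcond=None)
        print(cam,"lid",circ(hull(p),.098),len(p),np.median(p[:,2])-x[2],"slope",C.round(4))
    q=sel(W,(.445,.287),.12,.091,.105); q=q[np.hypot(q[:,0]-.445,q[:,1]-.287)>.075]
    if len(q)>100: print(cam,"rim",circ(q,.090),circ(hull(q),.095),len(q))
E
python3 lid2.py e
```

```text
16.4333 [ 0.50389586 -0.03805549  0.17234399] 0.02588045503517509 79.0212893486023 [ 1.52812747 -0.50911916 -3.22091028]
wrist lid [ 0.504  -0.0376] 97703 -0.001324581212005127 slope [ 0.01   -0.0027  0.1714]
side lid [ 0.5004 -0.0398] 4157 -0.004976125181260588 slope [0.0077 0.0031 0.1675]
side rim [0.4426 0.2846] [0.443  0.2862] 649
top lid [ 0.5021 -0.0382] 2581 -0.006273097539871181 slope [ 0.0019 -0.0003  0.1661]
top rim [0.4464 0.2876] [0.4464 0.2881] 1122
```

View pics/eside.png

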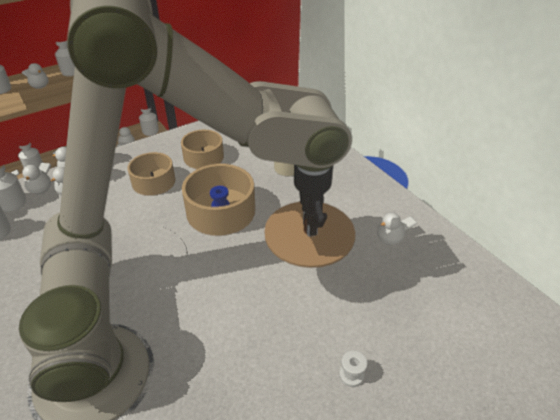

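The lid hangs level at (310,235) in the side view. The bobbin is seated in the box at (220,195), and the others have not moved. Carry the lid over the box.

Call:
jog_arm(
  targets=[
    [1, 1.7, 0, 0, 0, 0],
    [2.5, 4.3, 0, 0, 0, 0],
    [4.3, 7.3, 0, 0, 0, 0],
    [6.1, 10.4, 0, 0, 0, 0],
    [7.9, 13.4, 0, 0, 0, 0],
    [9.7, 16.5, 0, 0, 0, 0],
    [11.5, 19.5, 0, 0, 0, 0],
    [13, 22, 0, 0, 0, 0],
  ],
)

```text
time_s: 17.25
position: [0.4551, 0.2158, 0.1657]
tool_rot: [[-0.938, 0.347, -0.004], [0.347, 0.938, -0.001], [0.004, -0.002, -1.0]]
ft_force: [0.5, -0.4, -4.1]
grip_width: 0.0258
gripper_force: 79.3
```

Call:
jog_arm(
  targets=[
    [1.5, 2.6, 0, 0, 0, 0],
    [2.7, 4.6, 0, 0, 0, 0],
    [3.5, 6, 0, 0, 0, 0],
    [3.8, 6.6, 0, 0, 0, 0],
    [3.8, 6.6, 0, 0, 0, 0],
    [3.8, 6.6, 0, 0, 0, 0],
    [3.8, 6.6, 0, 0, 0, 0],
    [3.8, 6.6, 0, 0, 0, 0],
  ],
)

```text
time_s: 17.92
position: [0.4443, 0.2879, 0.1675]
tool_rot: [[-0.937, 0.349, -0.001], [0.349, 0.937, -0.0], [0.0, -0.001, -1.0]]
ft_force: [0.4, -0.5, -4.1]
grip_width: 0.0256
gripper_force: 79.4
```

```bash
python3 lid2.py f
```

```text
17.9167 [0.44432256 0.28788578 0.16754998] 0.02562892035683381 79.36915040016174 [ 0.38375844 -0.51720496 -4.10021313]
wrist lid [0.4445 0.2883] 97686 -0.0010498500993289528 slope [ 0.0009 -0.0005  0.1666]
side lid [0.4411 0.2851] 2743 -0.002047147208831923 slope [0.0045 0.0054 0.1656]
side rim [0.4428 0.2853] [0.4425 0.2853] 390
top lid [0.4455 0.2874] 2980 -0.0013633272366296856 slope [1.000e-04 5.000e-04 1.662e-01]
```

Call:
jog_arm(
  targets=[
    [-0.1, 0.1, 1.5, 0, 0, 0],
    [-0.1, 0.1, 3, 0, 0, 0],
    [-0.1, 0.1, 4.3, 0, 0, 0],
    [-0.1, 0.1, 5, 0, 0, 0],
    [-0.1, 0.1, 5.2, 0, 0, 0],
    [-0.1, 0.1, 5.2, 0, 0, 0],
    [-0.1, 0.1, 5.2, 0, 0, 0],
  ],
)

```text
time_s: 18.65
position: [0.4458, 0.2895, 0.1165]
tool_rot: [[-0.938, 0.348, 0.001], [0.348, 0.938, 0.0], [-0.001, 0.001, -1.0]]
ft_force: [0.3, 0.3, -3.0]
grip_width: 0.025
gripper_force: 79.4
```

Call:
jog_arm(
  targets=[
    [0, 0, 0.2, 0, 0, 0],
    [0, 0, 0.4, 0, 0, 0],
    [0, 0, 0.6, 0, 0, 0],
    [0, 0, 0.8, 0, 0, 0],
    [0, 0, 0.8, 0, 0, 0],
    [0, 0, 0.8, 0, 0, 0],
  ],
)

```text
time_s: 19.15
position: [0.4453, 0.2895, 0.1077]
tool_rot: [[-0.938, 0.347, -0.0], [0.347, 0.938, -0.0], [0.0, -0.0, -1.0]]
ft_force: [0.7, 0.5, -4.5]
grip_width: 0.0258
gripper_force: 79.4
```

Just above the rim, with no contact yet.

Call:
jog_arm(
  targets=[
    [0, 0, 0.1, 0, 0, 0],
    [0, 0, 0.2, 0, 0, 0],
    [0, 0, 0.3, 0, 0, 0],
    [0, 0, 0.3, 0, 0, 0],
    [0, 0, 0.3, 0, 0, 0],
  ],
)

```text
time_s: 19.57
position: [0.4455, 0.2895, 0.1053]
tool_rot: [[-0.938, 0.347, 0.001], [0.347, 0.938, 0.0], [-0.0, 0.0, -1.0]]
ft_force: [-2.9, -1.6, 3.0]
grip_width: 0.0254
gripper_force: 80.1
```

Contact is at 0.105, exactly where the plate should meet the rim. Open to 0.55 so the fingers stay clear of the plate, then rise.

Call:
jog_arm(
  targets=[
    [0, 0, 0, 0, 0, 0],
    [0, 0, 0, 0, 0, 0],
    [0, 0, 0, 0, 0, 0],
    [0, 0, 0, 0, 0, 0],
    [0, 0, 0, 0, 0, 0],
  ],
  hand=0.6,
)

```text
time_s: 19.98
position: [0.4455, 0.2895, 0.1048]
tool_rot: [[-0.938, 0.347, 0.0], [0.347, 0.938, 0.0], [-0.0, 0.0, -1.0]]
ft_force: [-0.5, 0.9, -0.0]
grip_width: 0.0512
gripper_force: 0.0
```

Call:
jog_arm(
  targets=[
    [0, 0, -1, 0, 0, 0],
    [0, 0, -3, 0, 0, 0],
    [0, 0, -6, 0, 0, 0],
    [0, 0, -10, 0, 0, 0],
    [0, 0, -13, 0, 0, 0],
    [0, 0, -13, 0, 0, 0],
    [0, 0, -13, 0, 0, 0],
    [0, 0, -13, 0, 0, 0],
  ],
)

```text
time_s: 20.65
position: [0.445, 0.2893, 0.2339]
tool_rot: [[-0.938, 0.347, -0.001], [0.347, 0.938, -0.001], [0.001, -0.001, -1.0]]
ft_force: [0.1, -0.3, -0.5]
grip_width: 0.0516
gripper_force: 0.0
```

Run:
```python
from h import *
s=env.observe(); print(s["time_s"],s["position"],s["ft_force"],s["qvel"].round(2))
for cam in("wrist","side","top"):
    im=env.get_image(cam); save(im,"g"+cam); W=cloud(im)
    p=sel(W,(.445,.287),.11,.098,.109)
    C,*_=np.linalg.lstsq(np.c_[p[:,:2]-(.445,.287),np.ones(len(p))],p[:,2],rcond=None)
    print(cam,circ(hull(p),.098),len(p),np.median(p[:,2]),C.round(4))
```

```text
20.65 [0.44499941 0.28932447 0.23389254] [ 0.05886844 -0.28640508 -0.45950967] [0.02 0.93 0.84 0.02 0.14 0.02]
wrist [0.4456 0.2899] 43164 0.10424588796232412 [-0.0003  0.0003  0.1042]
side [0.4427 0.2873] 2766 0.10314436743993971 [0.002  0.0017 0.1031]
top [0.4458 0.2889] 3038 0.10380249859814628 [ 0.0012 -0.0003  0.1038]
```

View pics/gside.png

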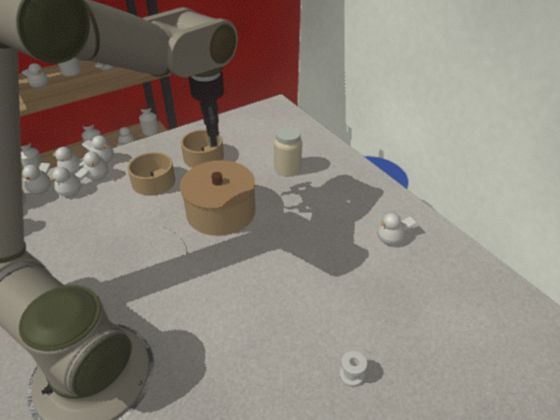

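The lid lies flat on the box at (220,190), plate top at 0.103 m, tilt under 0.003, and centred to about 2 mm. The gripper is clear, so I hand in.

```bash
python3 -c "
from rig import env
print(env.close_job())"
```

```text
the job is handed in; nothing more can be done
None
```

I seated the blue bobbin on the pin and set the lid flat on the box, both released gently with no drops, left the white bobbin, bird and jar untouched, and handed the job in at about 21 s; the hand-in returned no verdict.

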